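# Unlock the medicine box and hold the key turned

### The arm

A 6-joint arm with a two-finger parallel gripper is mounted at the origin on the work surface; the furniture and walls round the work are solid. World frame = base frame: x ahead of the robot, y to its left, z up, the work surface at z = 0. Lengths are in m, angles in rad, forces in N, time in s.
With the tool pointing down it reaches from about 0.35 to 0.925 m from the base axis. Payload 6.4 kg.
Tool frame: the origin (TCP) lies on the centre line of the jaws, within the pads' length; the fingertips stand 25 mm ahead of it and the grasp point (between the pads) lies 6 mm ahead of it; z points along the fingers, y is the line along which they close (so a half turn about z gives the same grasp; the last joint's range is limited). The gripper opens to 94 mm and grips with 3 to 60 N. Pads are 16 mm wide; open, the fingers measure 119 mm over their backs; the gripper's body (75 mm by 177 mm) begins 78 mm behind the grasp point.
Start: joints at [-1.4, 0.245, 1.558, -0, 1.339, -0.174], TCP at [0.22, -0.612, 0.23] pointing down, gripper open.
Joint ranges: [-3.13, 3.13], [-1.02, 2.26], [0.13, 2.54], [-0.95, 4.09], [0.21, 2.88], [-2.74, 2.74]. Speed limits (rad/s): [2.57, 2.57, 3.14, 3.14, 3.14, 3.14].

### API

Orientations are given as a 3x3 rotation matrix whose columns are the frame's x, y, z axes.
In Python, from workcell import ctrl, fingers, solver, telemetry, grab_frame, job gives the robot as it stands. Calls block until the motion is done:
- ctrl.move_ptp(position, orientation): joint-space move of the TCP to a pose.
- ctrl.movel(position, velocity=0.15, attitude=None, contact_N=None): straight line of the TCP; attitude=None keeps the orientation; velocity is the mean speed in m/s. With contact_N (N) it stops when the force on the tool has changed by that much, and returns True; else False.
- ctrl.move_joints(angles): joint-space move.
- fingers.grip(opening, force=None): finger opening in m; force is the grip in N (None keeps the last); returns when the fingers have stopped.
- ctrl.wait(seconds).
- solver.inverse_kinematics(position, orientation): joint angles nearest the present ones, or None.
- telemetry.get_obs(): the state.
- grab_frame(name): name is "scene" or "top" or "wrist"; returns a dict with "image" (384x512x3 uint8, red, green, blue), "fx", "fy", "cx", "cy" (pixels), "extrinsics" (4x4, takes a point from camera to world coordinates); the wrist camera has in their place "mount" (4x4, takes a point from camera to tool coordinates, whose origin is the TCP and whose axes are the flange's). Camera axes: x right, y down, z forward; pixel columns grow to the right and rows downward; lengths in m; the calibration is good to about 2 mm. The wrist camera is an equidistant fisheye: a pixel r from the principal point sees the ray r / f radians off the axis. A picture is of the moment at which its call begins: read the wrist's pose just before it. There is no depth.
A pose or a line that the arm cannot do raises ctrl.MotionError and nothing moves.
- job.hand_in(): hands the job in; it is judged then, once.
The state is a dict: "time_s": time; "joint_pos": joint angles; "qd": joint speeds; "joint_torque": joint torques, N m; "tcp_pos": TCP position; "orientation": TCP orientation; "ft_force": force on the tool from outside, world axes, zero at the start; "moment": the same for the moment, N m; "gripper_width": finger opening in m; "grasp_force": force on a finger pad.
Only numpy, scipy, OpenCV 4.12 (cv2) and the standard library are available. Lean on these libraries where they do the work, as an engineer would, in place of code of your own. Each camera call takes 0.05 s, during which the arm holds its last target. There are 200 camera calls.

### The job

Take the red key out of its stand and push it all the way down into the red-framed keyhole of the medicine box, past the sticky pins (wiggle it a little if it catches). Then turn it a quarter turn clockwise (seen from above) to the stop and finish with the gripper still holding the key turned against the lock's spring, so that the bolt stays drawn. Leave the blue key, the tablet tub, the honey jar and the tablet blister where they are.

Things in the scene. Friction and masses are not known exactly. Their poses are not given: they have to be found in the camera images.
- red_key: the key to use, red, upright in its stand (mm): plastic bow 30 x 9 x 34 (x wide, y thick, z tall) at z = 44 to 78; round shank, diameter 6, z = 12 to 44 (9 mm collar under the bow); flat steel bit 18 x 5 x 12 (x, y, z) at z = 0 to 12, lower edge rounded. Same when turned half round about z; about 40 g. Origin: middle of the bit's lower end; z up to the bow.
- red_key_bow (a point): centre of the red key's bow, 61 mm above the key's tip; axes as the key's. Grip the bow across its 9 mm thickness (y); nothing else stands within 25 mm beside it.
- red_stand: fixed wooden key stand of the red key, 64 x 46 x 40 mm (x, y, z), origin at the centre of its underside; a slot 20.5 x 7 mm (x, y) from the top down to z = 6 mm holds the key, which lifts straight up out of it. The red and blue keys' stands look alike and may have changed places.
- blue_key: wrong key, blue, in a like stand; bit too wide for the keyhole (mm): plastic bow 30 x 9 x 34 (x wide, y thick, z tall) at z = 44 to 78; round shank, diameter 6, z = 12 to 44 (9 mm collar under the bow); flat steel bit 26 x 5 x 12 (x, y, z) at z = 0 to 12, lower edge rounded. Same when turned half round about z; about 40 g. Origin: middle of the bit's lower end; z up to the bow.
- lockbox: white metal medicine box, fixed, 150 x 220 x 72 mm (x, y, z), origin at the centre of its underside. Grey lid on its -y part; the lock deck with the keyhole on its +y part, top at z = 72 mm; between them a steel bolt runs through a staple on the lid (up to 87 mm high) and is drawn 14 mm toward +y as the key turns.
- keyhole (a point): centre of the keyhole's mouth, on top of its lip, 76 mm above the table (68 mm along +y from the box's centre). Axes as the box: x along the slot, y across it, z up. The slot is 20.5 x 7 mm; a rounded steel lip 8 mm wide round it widens the mouth by up to about 3 mm each side. When the key is fully in, its bow's lower edge is 12 mm above this point.
- keyhole_floor (a point): bottom of the keyhole, 32 mm below its mouth, where the fully inserted key stops; axes as the keyhole. The fixed face plate (4 to 12 mm below the mouth) lets the key turn only with the whole bit beneath it (tip over 24 mm down). Two sprung, sticky pins 18 to 29 mm down resist the bit with roughly 5 to 15 N and may make it catch.
- lock (a joint): turn of the lock cylinder, rad: 0 at rest (slot along the keyhole's x), growing clockwise seen from above to the stop at 1.4. A spring (0.02 N m at 0 to 0.07 N m at the stop) turns it back to 0 when it is not held. The bit has about 0.12 rad of play in it, so the key itself turns about 1.5 rad from the centred position to reach the stop.
- pill_tub: white tablet tub with screw cap, 41 mm across, 83 mm tall, origin at the centre of its underside; bystander.
- honey_jar: little honey jar with yellow lid, 46 mm across, 68 mm tall, origin at the centre of its underside; bystander.
- blister: flat tablet blister, 42 x 95 x 5 mm, lying flat, origin at the centre of its underside; bystander.
There are look-alikes about, which are no part of the job. What is meant by the red_key is not green, white or yellow, and is the smaller of those in its own colour.

How it is judged:
On the way, in this order (a step that is already met when the one before it is completed fails the run):
1. the red key is lifted out of its stand (height (world z) of red_key above 0.045 m and contact force between the fingers and red_key above 0.5 N), for 0.1 s.
2. the red key is fully in the keyhole, upright (z of red_key in the frame of keyhole below -0.027 m and horizontal distance between red_key and keyhole below 0.004 m and angle between red_key's own z axis and vertical below 0.15 rad), for 0.2 s.
At the end, for the whole second after the job is handed in: The red key stands in the keyhole, its tip more than 27 mm below the mouth, within 4 mm of the hole's axis and within 0.15 rad of upright; the lock cylinder is turned more than 1.2 rad of its 1.4 rad and stays so; the fingers hold the key (over 1 N) (all of step 2 and value of joint lock above 1.2 rad and contact force between the fingers and red_key above 1 N); the arm keeps its last pose, push and grip.
It fails at once if the tablet tub is moved more than 20 mm (distance of pill_tub from where it was at the start of the episode above 0.02 m).
It fails at once if the honey jar is moved more than 20 mm (distance of honey_jar from where it was at the start of the episode above 0.02 m).
It fails at once if the tablet blister is moved more than 20 mm (distance of blister from where it was at the start of the episode above 0.02 m).
It fails at once if the blue key is moved more than 20 mm (distance of blue_key from where it was at the start of the episode above 0.02 m).
It also fails if it takes over 40 s, if anything falls off the work surface, if the arm or the gripper's body presses on something with over 40 N, if the wrist force passes 120 N, or if a joint passes its speed limit or range.

## Working session

There is one attempt and no reset: what is moved stays moved. The work goes in short steps, each a Python script; the robot and the scene stay as the last script left them, time stands still between calls to the robot, and variables do not carry over. Pictures are saved under pics/ and viewed, at most 10 in all, crops included, and the job is handed in when it is done.

```bash
mkdir -p pics; ls
python3 - <<'E'
from workcell import *
import cv2,numpy as np
np.set_printoptions(precision=4,suppress=True)
for n in("top","scene"):
    f=grab_frame(n); cv2.imwrite(f"pics/{n}0.png",f["image"][:,:,::-1]); 
    print(n,f["fx"],f["fy"],f["cx"],f["cy"]);print(f["extrinsics"])
o=telemetry.get_obs();print(o["time_s"],o["tcp_pos"],o["orientation"],o["gripper_width"])
f=grab_frame("wrist");print(f["mount"],f["fx"],f["cx"],f["cy"])
E
```

```text
pics
top 470.0394467333658 470.0394467333658 259.7185237386223 191.49678898219332
[[-0.0185 -0.9943  0.1047  0.4163]
 [-0.9997  0.0168 -0.0167  0.0777]
 [ 0.0148 -0.1049 -0.9944  1.364 ]
 [ 0.      0.      0.      1.    ]]
scene 349.0985453111356 349.0985453111356 260.68759604452265 188.75842824224273
[[-0.6991 -0.416   0.5816  0.0144]
 [-0.7146  0.3772 -0.5892  0.6306]
 [ 0.0257 -0.8275 -0.5609  0.6041]
 [ 0.      0.      0.      1.    ]]
0.1 [ 0.2196 -0.6112  0.2295] [[ 0.9412  0.338  -0.0003]
 [ 0.338  -0.9412  0.0017]
 [ 0.0003 -0.0017 -1.    ]] 0.09404495581499563
[[-0.0004 -0.9582 -0.2862  0.0842]
 [ 1.     -0.0002 -0.0007  0.0016]
 [ 0.0006 -0.2862  0.9582 -0.1542]
 [ 0.      0.      0.      1.    ]] 297.3186396354542 258.4930227077948 194.4702839299761
```

View pics/top0.png

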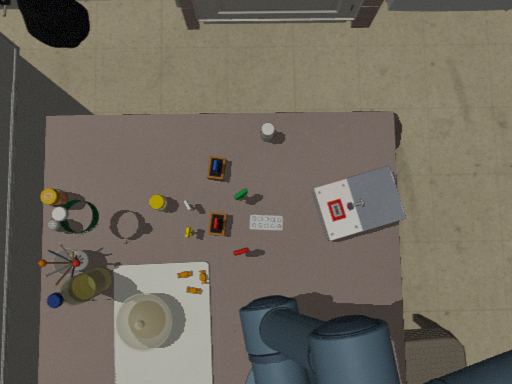

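View pics/scene0.png

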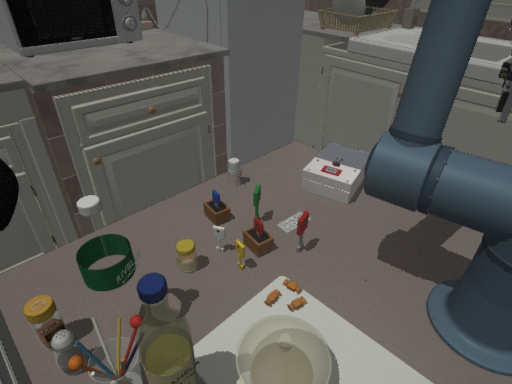

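The red key's stand is at about (217,225) in the top view. The larger loose red key is at (241,252), the blue key's stand at (217,168), and the red-framed keyhole at (337,210). I'll look closer with the wrist camera.

```bash
cat > h.py <<'E'
from workcell import *
import cv2,numpy as np
from scipy.optimize import least_squares
np.set_printoptions(precision=4,suppress=True)
def pin(f,uv,z):
    d=f["extrinsics"][:3,:3]@[(uv[0]-f["cx"])/f["fx"],(uv[1]-f["cy"])/f["fy"],1]; c=f["extrinsics"][:3,3]
    return c+d*(z-c[2])/d[2]
def R(yaw): # tool down, tool x at yaw
    c,s=np.cos(yaw),np.sin(yaw); return np.array([[c,s,0],[s,-c,0],[0,0,-1.]])
def wshot(name=None):
    o=telemetry.get_obs(); f=grab_frame("wrist")
    T=np.eye(4);T[:3,:3]=o["orientation"];T[:3,3]=o["tcp_pos"]
    f["extrinsics"]=T@f["mount"]
    if name:
        cv2.imwrite(f"pics/{name}.png",f["image"][:,:,::-1]); np.savez(f"pics/{name}.npz",**f)
    return f
def fish(f,uv,z):
    p=(np.array(uv,float)-[f["cx"],f["cy"]])/f["fx"]; th=np.hypot(*p)
    d=np.array([*(p/max(th,1e-9)*np.sin(th)),np.cos(th)]); d=f["extrinsics"][:3,:3]@d; c=f["extrinsics"][:3,3]
    return c+d*(z-c[2])/d[2]
def proj(f,P):
    q=(np.asarray(P)-f["extrinsics"][:3,3])@f["extrinsics"][:3,:3]
    th=np.arctan2(np.hypot(q[:,0],q[:,1]),q[:,2]); ph=np.arctan2(q[:,1],q[:,0])
    return np.c_[f["cx"]+f["fx"]*th*np.cos(ph),f["cy"]+f["fx"]*th*np.sin(ph)]
E
python3 - <<'E'
from h import *
f=grab_frame("top")
k=pin(f,(217,224),.07);h=pin(f,(337,210),.076);print(k,h,pin(f,(217,168),.07),pin(f,(241,252),.07))
yaw0=np.arctan2(k[1],k[0])
# move up first, then over
o=telemetry.get_obs()
for name,p in(("wh",h),("wk",k)):
    y=np.arctan2(p[1],p[0])
    for off in (0,):
        d=np.array([np.cos(y),np.sin(y),0])
        ctrl.move_ptp([*(p-0.05*d)[:2],.24],R(y)); ctrl.wait(.3); wshot(name)
print(telemetry.get_obs()["time_s"])
a=[cv2.imread(f"pics/{n}.png") for n in("wh","wk")]
cv2.imwrite("pics/w1.png",cv2.resize(np.hstack(a),(800,300),interpolation=cv2.INTER_AREA))
E
```

```text
[0.4648 0.1749 0.07  ] [ 0.4971 -0.1556  0.076 ] [0.6202 0.1735 0.07  ] [0.3873 0.1102 0.07  ]
3.95
```

View pics/w1.png

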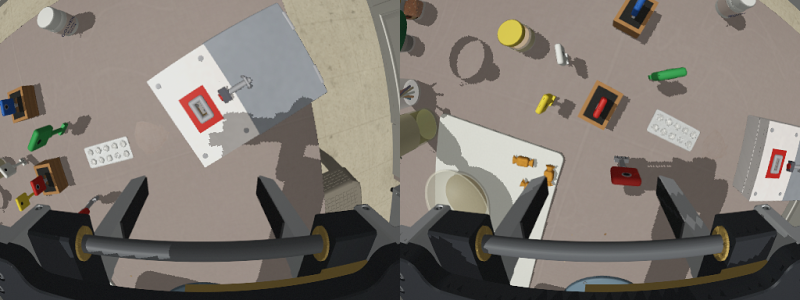

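Run:
```python
import cv2,numpy as np
a=cv2.imread("pics/wh.png")[98:178,209:309];b=cv2.imread("pics/wk.png")[92:172,206:306]
cv2.imwrite("pics/c1.png",cv2.resize(np.hstack([a,b]),(800,320),interpolation=cv2.INTER_CUBIC))
```

```text
(no output)
```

View pics/c1.png

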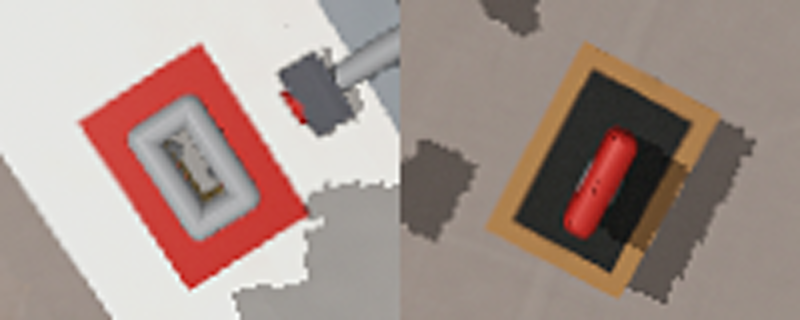

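```bash
cat > fit.py <<'E'
from h import *
def L(n):
    d=np.load(f"pics/{n}.npz"); return {k:d[k] for k in d}
def rect(f,mask,z,uv0):
    n,lab=cv2.connectedComponents(mask.astype(np.uint8)); i=lab[uv0[1],uv0[0]]
    if i==0:
        ys,xs=np.nonzero(lab); j=np.argmin((xs-uv0[0])**2+(ys-uv0[1])**2); i=lab[ys[j],xs[j]]
    c=max(cv2.findContours((lab==i).astype(np.uint8),cv2.RETR_EXTERNAL,cv2.CHAIN_APPROX_NONE)[0],key=len)[:,0]
    P=np.array([fish(f,p,z)[:2] for p in c]); (x,y),_,_=r=cv2.minAreaRect((P*1000).astype(np.float32))
    b=cv2.boxPoints(r); e=[b[1]-b[0],b[2]-b[1]]; l=max(e,key=np.linalg.norm)
    return np.array([x,y])/1000,sorted(map(np.linalg.norm,e)),np.arctan2(l[1],l[0])%np.pi
def hsv(f): return cv2.cvtColor(f["image"],cv2.COLOR_RGB2HSV).astype(int)
def red(f): h=hsv(f); return ((h[...,0]<6)|(h[...,0]>172))&(h[...,1]>150)&(h[...,2]>90)
E
python3 - <<'E'
from fit import *
f=L("wh"); print("frame",*rect(f,red(f),.072,(235,130)))
m=~red(f); print("lip",*rect(f,m,.075,(259,138)))
f=L("wk"); h=hsv(f)
print("key",*rect(f,red(f),.084,(256,137)))
q=[(588-400,44),(719-400,120),(620-400,297),(488-400,228)]
P=np.array([fish(f,(206+a/4,92+b/4),.04)[:2] for a,b in q]);e=np.diff(np.vstack([P,P[:1]]),axis=0)
print("stand",P.mean(0),np.linalg.norm(e,axis=1),np.arctan2(e[:,1],e[:,0]))
f=L("wh")
q=[(80,122),(202,44),(308,214),(190,290)]
P=np.array([fish(f,(209+a/4,98+b/4),.072)[:2] for a,b in q]);e=np.diff(np.vstack([P,P[:1]]),axis=0)
print("frame",P.mean(0),np.linalg.norm(e,axis=1),np.arctan2(e[:,1],e[:,0]))
print(L("wk")["extrinsics"][:3,3])
o=telemetry.get_obs();print(o["joint_pos"])
E
```

```text
frame [ 0.498  -0.1556] [np.float32(38.945213), np.float32(54.80348)] 0.2688958
lip [ 0.4984 -0.1557] [np.float32(23.07157), np.float32(36.645683)] 0.27420995
key [0.4678 0.1772] [np.float32(9.225054), np.float32(29.589388)] 3.0112145
stand [0.4668 0.1754] [0.0447 0.0613 0.0451 0.0627] [-1.7377  3.0022  1.4358 -0.1448]
frame [ 0.4974 -0.1561] [0.039  0.0546 0.0388 0.0553] [-1.309  -2.8853  1.8516  0.2616]
[0.4977 0.1847 0.3941]
[ 0.1038 -0.2655  2.0468 -0.      1.3604  1.3159]
```

Run:
```python
from h import *
k=np.array([.4673,.1766]);A=R(-.133)
fingers.grip(.03,40)
ctrl.move_ptp([*k,.14],A); ctrl.wait(.2)
print(ctrl.movel([*k,.073],.08,contact_N=8))
fingers.grip(0,45); ctrl.wait(.3)
o=telemetry.get_obs();print(o["tcp_pos"],o["gripper_width"],o["grasp_force"],o["ft_force"],o["time_s"])
print(ctrl.movel([*k,.16],.08)); 
ctrl.move_ptp([.498,-.1558,.19],R(.268)); ctrl.wait(.4)
o=telemetry.get_obs();print(o["tcp_pos"],o["gripper_width"],o["grasp_force"],o["ft_force"],o["time_s"],o["joint_pos"])
f=wshot("g1"); s=grab_frame("scene"); cv2.imwrite("pics/s1.png",s["image"][:,:,::-1])
a=f["image"][:,:,::-1][90:330,100:420]
u=proj(f,[[.498,-.1558,.076]]);print(u)
b=s["image"][:,:,::-1][60:220,240:400]
cv2.imwrite("pics/c2.png",np.hstack([cv2.resize(a,(440,330)),cv2.resize(b,(330,330))]))
```

```text
False
[0.4676 0.177  0.0733] 0.008775146830798485 44.99807417392731 [0.3219 3.6269 2.7833] 7.55
False
[ 0.4981 -0.1554  0.19  ] 0.008675947355471048 44.998987913131714 [ 0.4207 -0.9602  0.3152] 10.4583 [-0.5199 -0.0157  1.9189  0.      1.2383  0.7822]
[[257.4387 199.0032]]
```

View pics/c2.png

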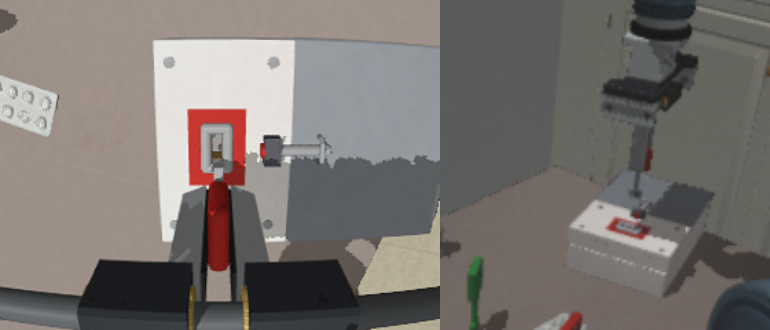

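Run:
```python
from fit import *
f=L("g1"); A=R(.268); t=np.array([.4981,-.1554,.19]); g=t[2]-.006
im=cv2.resize(f["image"][110:270,200:320,::-1],None,fx=5,fy=5,interpolation=cv2.INTER_CUBIC)[:600]
im=cv2.resize(f["image"][120:240,180:340,::-1],(800,600),interpolation=cv2.INTER_CUBIC)
def box(c,ax,x,y,z0,z1,col):
    P=np.array([c+ax@np.array([sx*x/2,sy*y/2,0])+[0,0,z] for z in(z0,z1) for sx,sy in((-1,-1),(1,-1),(1,1),(-1,1))])
    u=((proj(f,P)-[180,120]+.5)*5).astype(int)
    for i in range(4):
        for a,b in((i,(i+1)%4),(i+4,(i+1)%4+4),(i,i+4)): cv2.line(im,tuple(map(int,u[a])),tuple(map(int,u[b])),col,1)
c=np.array([t[0],t[1],g-.061]); ax=A.copy()
box(c,ax,.030,.009,.044,.078,(255,0,0)); box(c,ax,.018,.005,0,.012,(255,255,0))
h=np.array([.498,-.1558,0]); box(h,A,.0205,.007,.072,.076,(0,255,0)); box(h,A,.055,.039,.072,.072,(0,255,255))
cv2.imwrite("pics/c3.png",im)
```

```text
(no output)
```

View pics/c3.png

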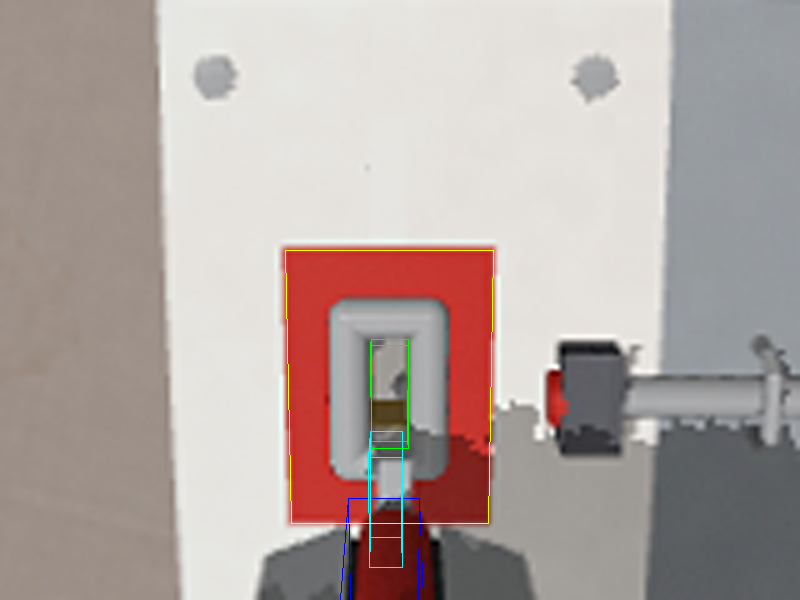

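The keyhole estimate matches the picture (slot at about (390,393) in the crop). The held key shows about 1 mm right and about 3 mm low of where it should be. I'll measure that offset against a plain background.

Run:
```python
from fit import *
A=R(.268)
p=np.array([.498,-.1558,.19])+A@[.0,-.095,0]
ctrl.movel(p,.2); ctrl.wait(.4)
f=wshot("g2"); o=telemetry.get_obs(); t=o["tcp_pos"];A=o["orientation"]; print(t,o["time_s"])
im=cv2.resize(f["image"][150:260,210:310,::-1],(545,600),interpolation=cv2.INTER_CUBIC); raw=im.copy()
def box(x,y,z0,z1,col):
    P=np.array([t+A@np.array([sx*x/2,sy*y/2,.067-z]) for z in(z0,z1) for sx,sy in((-1,-1),(1,-1),(1,1),(-1,1))])
    u=((proj(f,P)-[210,150]+.5)*5.454).astype(int)
    for i in range(4):
        for a,b in((i,(i+1)%4),(i+4,(i+1)%4+4),(i,i+4)): cv2.line(im,tuple(map(int,u[a])),tuple(map(int,u[b])),col,1)
box(.030,.009,.044,.078,(255,0,0)); box(.018,.005,0,.012,(255,255,0))
cv2.imwrite("pics/c4.png",np.hstack([raw[:,130:530],im[:,130:530]]))
```

```text
[ 0.4729 -0.0646  0.1899] 11.6333
```

View pics/c4.png

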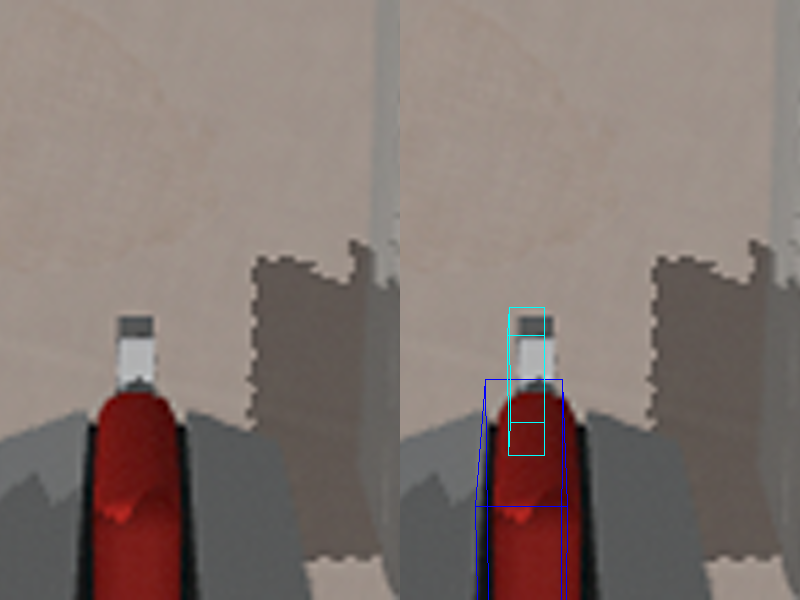

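The key sits +1.3 mm in tool y and −0.4 mm in x of prediction. That is a mount bias, because the grip centres y. I'll correct the hole to about (0.4984, -0.1545) and insert under force guard.

Run:
```python
from fit import *
h=[.4984,-.1545]
ctrl.movel([*h,.16],.2,attitude=R(.268)); ctrl.wait(.3)
f0=telemetry.get_obs()["ft_force"]
def rep(s):
    o=telemetry.get_obs(); print(s,o["tcp_pos"],np.array(o["ft_force"])-f0,o["moment"],o["gripper_width"],o["time_s"])
rep("above")
c=ctrl.movel([*h,.127],.04,contact_N=7); rep(c)
```

```text
above [ 0.4985 -0.1538  0.1604] [0. 0. 0.] [-0.0146  0.0362 -0.0172] 0.009021414851855201 12.575
False [ 0.4986 -0.1546  0.1273] [-0.9159 -0.0717  0.8662] [0.0052 0.0038 0.0145] 0.008721334577888318 13.55
```

Run:
```python
from fit import *
h=np.array([.4984,-.1545])
fingers.grip(0,58)
f0=telemetry.get_obs()["ft_force"]
def rep(s):
    o=telemetry.get_obs(); print(s,o["tcp_pos"],np.array(o["ft_force"])-f0,o["gripper_width"],o["time_s"]); return o
c=ctrl.movel([*h,.1105],.03,contact_N=32); o=rep(c)
for i in range(6):
    if o["tcp_pos"][2]<.1125: break
    z=o["tcp_pos"][2]-.002
    for dy in(.05,-.05,0): 
        ctrl.movel([*h,z],.03,attitude=R(.268+dy),contact_N=32)
    o=rep(i)
```

```text
False [ 0.4992 -0.1541  0.1111] [1.1871 2.0763 3.1071] 0.008485607941463642 14.4667
```

Run:
```python
from fit import *
h=np.array([.4984,-.1545])
o=telemetry.get_obs();f0=o["ft_force"]
c=ctrl.movel([*h,.1085],.02,contact_N=20);ctrl.wait(.2)
o=telemetry.get_obs(); t=o["tcp_pos"];A=o["orientation"];print(c,t,o["ft_force"]-f0,o["gripper_width"],o["time_s"])
f=wshot("g3")
im=cv2.resize(f["image"][130:280,190:330,::-1],(560,600),interpolation=cv2.INTER_CUBIC)
P=np.array([t+A@np.array([sx*.015,sy*.0045+.0013,.067-z]) for z in(.044,.078) for sx,sy in((-1,-1),(1,-1),(1,1),(-1,1))])
u=((proj(f,P)-[190,130]+.5)*4).astype(int)
for i in range(4):
    for a,b in((i,(i+1)%4),(i+4,(i+1)%4+4),(i,i+4)): cv2.line(im,tuple(map(int,u[a])),tuple(map(int,u[b])),(255,0,0),1)
cv2.imwrite("pics/c5.png",im)
```

```text
False [ 0.4995 -0.1543  0.1109] [-4.2224  2.0822 12.0857] 0.008524222656432812 14.9167
```

View pics/c5.png

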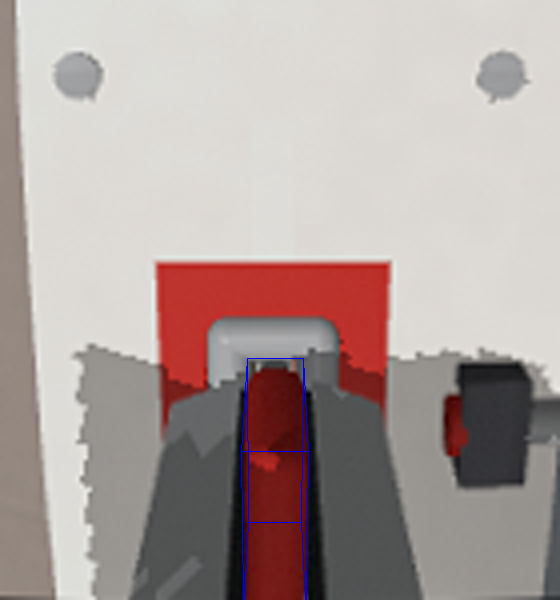

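The key is seated: the arm stopped at z = 0.1109, where the floor was expected, with no slip, and the bow lines up with its predicted outline. Now I'll turn it.

Run:
```python
from fit import *
p=[.4992,-.1543,.1098]
o=telemetry.get_obs()
for d in np.append(np.arange(.2,1.41,.2),[1.5,1.55]):
    q=solver.inverse_kinematics(p,R(.268-d)); ctrl.move_joints(q); ctrl.wait(.1)
    o=telemetry.get_obs(); A=o["orientation"]
    print(d,.268-np.arctan2(A[1,0],A[0,0]),o["tcp_pos"],o["ft_force"],o["moment"],o["gripper_width"],o["time_s"])
    if abs(o["moment"][2])>.6: break
f=wshot("g4"); cv2.imwrite("pics/c6.png",cv2.resize(f["image"][60:300,100:420,::-1],(800,600)))
```

```text
0.2 0.19978385854034547 [ 0.4999 -0.1546  0.111 ] [-2.2699  1.4958  9.6466] [ 0.5546  0.3581 -0.0004] 0.008497152287205155 15.375
0.4 0.3996322245190339 [ 0.4998 -0.1549  0.111 ] [-0.5697  2.7164  9.2396] [ 0.3261  0.4015 -0.001 ] 0.009000042199458342 15.7833
0.6000000000000001 0.599443415741622 [ 0.4997 -0.1552  0.111 ] [-0.8824 -0.0422  9.0263] [0.1384 0.4338 0.061 ] 0.008605893442538875 16.1917
0.8 0.7991996312076607 [ 0.4996 -0.1555  0.1111] [-2.677   0.3351  9.141 ] [-0.1472  0.6286 -0.0212] 0.008687240388620716 16.6
1.0 0.998895265135962 [ 0.4993 -0.1558  0.111 ] [-3.4596 -0.9147  9.0553] [-0.3341  0.9071  0.0344] 0.008743262882423235 17.0083
1.2 1.1986181196944719 [ 0.499  -0.1559  0.111 ] [-5.0653 -1.5043  9.5112] [-0.5     1.1531  0.0615] 0.009044538717975366 17.4167
1.4000000000000001 1.3984624028178763 [ 0.4986 -0.156   0.111 ] [-6.4247 -2.988  10.5714] [-0.5548  1.5038  0.0671] 0.00857449411847281 17.825
1.5 1.4983521384217353 [ 0.4984 -0.156   0.111 ] [-6.6566 -2.625  12.7508] [-0.5977  1.6301  0.0668] 0.008804821974483752 18.175
1.55 1.5482401856203196 [ 0.4983 -0.1561  0.111 ] [-7.9719 -2.7227 11.3217] [-0.5563  1.7259  0.0724] 0.008594279187661298 18.525
```

View pics/c6.png

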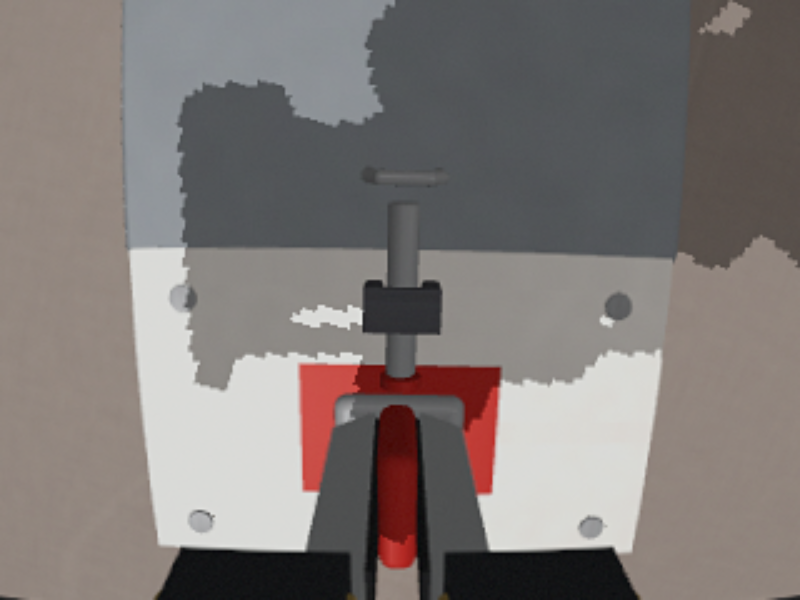

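The bolt has cleared the staple: its red end now reaches the frame at about (400,380). I'll press firmly to the stop, relieve the side load and hand in.

Run:
```python
from fit import *
p=[.4983,-.1558,.1098]
for d in(1.57,1.6,1.63):
    q=solver.inverse_kinematics(p,R(.268-d)); ctrl.move_joints(q); ctrl.wait(.3)
    o=telemetry.get_obs(); A=o["orientation"]
    print(d,.268-np.arctan2(A[1,0],A[0,0]),o["tcp_pos"],A[:,2],o["ft_force"],o["moment"],o["grasp_force"],o["time_s"])
    if o["moment"][2]>.25: break
print(job.hand_in())
```

```text
1.57 1.5688060666454198 [ 0.4981 -0.1564  0.111 ] [-0.0018 -0.0013 -1.    ] [-4.8301  1.9539 12.2011] [0.2895 1.0701 0.0888] 58.013171553611755 19.125
1.6 1.5984245414413893 [ 0.4981 -0.1564  0.111 ] [-0.0018 -0.0013 -1.    ] [-4.4265  0.8106 12.1567] [0.3518 1.0668 0.2051] 58.02744805812836 19.675
1.63 1.6278270674397906 [ 0.4981 -0.1564  0.111 ] [-0.0019 -0.0014 -1.    ] [-5.6257  1.7517 11.6632] [0.4233 1.1201 0.4635] 58.05621385574341 20.225
the job is handed in; nothing more can be done
None
```

The red key is fully down in the keyhole and turned clockwise to the stop, with the bolt drawn and the gripper still holding it at 58 N; I handed the job in at about 20 s, and the judge's verdict was not shown.

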